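# Put the flat battery pack on charge in the free bay

## Robot

A 6-joint arm with a two-finger parallel gripper is mounted at the origin on the work surface. World frame = base frame: x ahead of the robot, y to its left, z up, the work surface at z = 0. Lengths are in m, angles in degrees, forces in N, time in s.
With the tool pointing down it reaches from about 0.35 to 0.875 m from the base axis. Payload 4.2 kg.
Tool frame: the origin (TCP) lies on the centre line of the jaws, within the pads' length; the fingertips stand 25 mm ahead of it and the grasp point (between the pads) lies 6 mm ahead of it; z points along the fingers, y is the line along which they close (so a half turn about z gives the same grasp; the last joint's range is limited). The gripper opens to 85 mm and grips with 20 to 120 N. Pads are 22 mm wide; open, the fingers measure 114 mm over their backs; the gripper's body (76 mm by 85 mm) begins 54 mm behind the grasp point. The pads swing forward as they close: fully open they stand 13 mm farther back than shut.
Start: joints at [-61.501, 22.042, 0.453, 0, -68.411, -14.817], TCP at [0.148, -0.607, 0.227] pointing down, gripper open.
Joint ranges: [-179.83, 179.83], [-69.29, 118.12], [-61.27, 80.66], [-181.25, 117.63], [-171.15, -9.14], [-177.46, 177.46]. Speed limits (degrees/s): [159.86, 159.86, 180, 180, 180, 180].

## Interface

Orientations are given as a 3x3 rotation matrix whose columns are the frame's x, y, z axes.
In Python, from plant import * gives the robot as it stands. The module is installed in compiled form; this text tells all that it offers.
- The arm moves only by the tool play_rows, never from a script. Its argument "moves" is a list that holds one entry, the list of rows, each a list of 7 numbers: the shift along the tool's x, y, z in units of 20 mm (1.0 is 20 mm), then the turn, a rotation vector about the tool's x, y, z in units of 0.15 rad (1.0 is 0.15 rad), then the opening, from 0 (shut) to 1 (fully open). A call has 1 to 20 rows; each row shifts and turns the commanded pose from where the row before left it, along the tool's axes as they then stand; what a row does not reach is not made up. A row lasts 1/8 s, in which the tool goes at most 62.5 mm and 10.7 degrees, less where a joint would pass 70% of its speed; a pose out of reach is approached as far as the arm can. A call with a number of a shift or a turn outside -1 to 1 is refused whole. A call with a gripper value outside its range is refused whole. The fingers move at their own pace and stop on an object; "grip_force" is the grip in N (left out, the last holds). Time passes only in rows, so rows that do not move let the fingers close. It gives the time, the measured TCP pose, the force, the opening and the grip force at its end, in the units of the state.
- observe(): the state, without advancing time (a new reading comes with each control period).
- get_image(name): name is "scene" or "top"; returns a dict with "img" (480x640x3 uint8, blue, green, red), "fx", "fy", "cx", "cy" (pixels), "rvec" (rotation vector, rad) and "tvec" (3), from world to camera coordinates, as OpenCV has them. Camera axes: x right, y down, z forward; pixel columns grow to the right and rows downward; lengths in m; the calibration is good to about 2 mm. A picture is of the moment at which its call begins. There is no depth.
- finish_job(): hands the job in; it is judged then, once.
The state is a dict: "time": time; "joint_pos": joint angles; "joint_vel": joint speeds; "tau": joint torques, N m; "ee_pos": TCP position; "orientation": TCP orientation; "force": force on the tool from outside, world axes, zero at the start; "ft_torque": the same for the moment, N m; "width": finger opening in m; "grasp_force": force on a finger pad.
Only numpy, scipy, OpenCV 4.12 (cv2) and the standard library are available. Lean on these libraries where they do the work, as an engineer would, in place of code of your own. Each camera call takes 0.05 s, during which the arm holds its last target. There are 200 camera calls.

## Task

Lift the yellow battery pack up and off its two-pronged hanger and stand it in whichever bay of the charger is free, lowering it in without dropping it. Then push that bay's red clamp up so that the pack is pressed home against the contact plate with a firm push of about 15 N for a second (never more than 40 N on the plate), and leave the clamp closed against the pack. Leave the blue packs and everything else on the bench where they are.

Things in the scene. Friction and masses are not known exactly. Their poses are not given: they have to be found in the camera images.
- flat_pack: the flat battery pack to be charged: yellow block with two black bands, 140 x 50 x 55 mm high, about 0.5 kg, with a black carrying handle on top. Origin: centre of the block's underside; x along its 140 mm length, y across its 50 mm, z up. Both ends are alike. At the start it hangs by its handle on the hanger
- flat_pack_handle (a point): middle of the yellow pack's handle bar: a straight bar along the pack's x, 116 mm long, 12 mm wide, 10 mm high, its centre 105 mm above the pack's underside. The opening under it is 96 mm long and 45 mm high, with a 10 mm leg at each end; top of the handle 110 mm above the underside
- hanger: fixed stand that the yellow pack hangs on: dark base plate 150 x 120 x 12 mm, two blue posts on its far side and two flat steel prongs, 8 mm wide and 72 mm apart (centre to centre), that run level from the posts towards -x of the stand. Origin on the table beneath the hanging handle's middle; posts 80 to 94 mm from it on the +x side, nothing between the two posts above 60 mm
- prongs (a point): point midway between the two prongs, level with their top (150 mm above the table), where the handle bar rests across them (the bar runs along the stand's y). The prong ends, at x = -22 to -30 mm, turn up by 16 mm (the prongs are 8 mm thick): the bar must be lifted 17 to 35 mm to pass over these (higher, the block meets the prongs from below) and taken off towards -x
- charger: fixed three-bay battery charger, black base plate 250 x 300 mm, 12 mm thick, grey ribs up to 32 mm above the table between the bays. Origin on the table, under the middle; x runs along the bays from the red clamps (near end) to the contact plate (far end), y across them, z up. Each bay is a straight channel 62 mm wide with its floor 12 mm above the table; bays 100 mm apart
- contacts: grey contact plate with brass strips, 60 mm high, that closes the far end of all three bays. Fixed to the charger, same origin and axes as the charger; its face lies at charger x = +95 mm
- bay0 (a point): first (charger y = -100 mm) bay: point on the bay floor where the centre of a pack's underside lies when it is fully home against the contact plate (70 mm before the plate); axes as the charger's
- tab0 (a point): first (charger y = -100 mm) bay's clamp: centre of the back (near, -x) face of its red upright tab. The tab is 26 mm wide, 10 mm thick and stands up to 105 mm above the table (this point is 90 mm up); it sits on an aluminium jaw 50 mm wide, 10 mm thick, in one plane with it, whose front face bears on the pack
- clamp0 (a joint): first (charger y = -100 mm) bay's sliding clamp: travel in m along charger +x, 0 = fully open (jaw front face at charger x = -85 mm), 0.040 = jaw touching a 140 mm pack that is fully home, limit 0.055. Slides with about 3 N friction and stays where it is left; opened to 0-12 mm at the start
- bay1 (a point): middle (charger y = 0) bay: point on the bay floor where the centre of a pack's underside lies when it is fully home against the contact plate (70 mm before the plate); axes as the charger's
- tab1 (a point): middle (charger y = 0) bay's clamp: centre of the back (near, -x) face of its red upright tab. The tab is 26 mm wide, 10 mm thick and stands up to 105 mm above the table (this point is 90 mm up); it sits on an aluminium jaw 50 mm wide, 10 mm thick, in one plane with it, whose front face bears on the pack
- clamp1 (a joint): middle (charger y = 0) bay's sliding clamp: travel in m along charger +x, 0 = fully open (jaw front face at charger x = -85 mm), 0.040 = jaw touching a 140 mm pack that is fully home, limit 0.055. Slides with about 3 N friction and stays where it is left; opened to 0-12 mm at the start
- bay2 (a point): last (charger y = +100 mm) bay: point on the bay floor where the centre of a pack's underside lies when it is fully home against the contact plate (70 mm before the plate); axes as the charger's
- tab2 (a point): last (charger y = +100 mm) bay's clamp: centre of the back (near, -x) face of its red upright tab. The tab is 26 mm wide, 10 mm thick and stands up to 105 mm above the table (this point is 90 mm up); it sits on an aluminium jaw 50 mm wide, 10 mm thick, in one plane with it, whose front face bears on the pack
- clamp2 (a joint): last (charger y = +100 mm) bay's sliding clamp: travel in m along charger +x, 0 = fully open (jaw front face at charger x = -85 mm), 0.040 = jaw touching a 140 mm pack that is fully home, limit 0.055. Slides with about 3 N friction and stays where it is left; opened to 0-12 mm at the start
- pack_a: blue battery pack with grey bands, same shape and size as the yellow one, already standing in one of the charger's bays (which one varies); origin at the centre of its underside. To be left alone
- pack_b: blue battery pack with grey bands, same shape and size as the yellow one, already standing in one of the charger's bays (which one varies); origin at the centre of its underside. To be left alone
- jar: closed amber jar, 64 mm across, 85 mm high, origin under its centre; bystander
- screwdriver: screwdriver, 180 mm long, lying on the bench; bystander
- case: small red closed case 110 x 70 x 45 mm, origin under its centre; bystander
Things that resemble listed ones, but are neither listed nor needed, are in the scene too. Leave any pink, turquoise or white look-alike of the flat_pack alone.

How it is judged (in metres and radians):
On the way, in this order (a step that is already met when the one before it is completed fails the run):
1. the yellow pack is lifted off the hanger and clear of it (horizontal distance between flat_pack and prongs above 0.06 m and contact force between flat_pack and hanger below 0.05 N and height (world z) of flat_pack above 0.054 m), for 0.1 s.
2. the yellow pack stands on the floor of a bay, let go by the fingers (((z of flat_pack in the frame of bay0 below 0.004 m and horizontal distance between flat_pack and bay0 below 0.045 m) or (z of flat_pack in the frame of bay1 below 0.004 m and horizontal distance between flat_pack and bay1 below 0.045 m) or (z of flat_pack in the frame of bay2 below 0.004 m and horizontal distance between flat_pack and bay2 below 0.045 m)) and angle between flat_pack's own z axis and vertical below 0.06 rad and contact force between flat_pack and the fingers below 0.05 N), for 0.1 s.
3. the pack is pressed against the contact plate with more than 8 N for 0.5 s (contact force between flat_pack and contacts above 8 N), for 0.5 s.
At the end, for the whole second after the job is handed in: The yellow pack stands upright (within 0.05 rad) and at rest on the floor of the free bay (height within 4 mm, within 8 mm of the bay's middle), its end within 4 mm of the contact plate, and that bay's clamp is closed up to it (clamp travel 36 to 43 mm) (((x of flat_pack in the frame of bay0 between -0.004 and 0.003 m and y of flat_pack in the frame of bay0 between -0.008 and 0.008 m and z of flat_pack in the frame of bay0 between -0.004 and 0.004 m and value of joint clamp0 between 0.036 and 0.043 m) or (x of flat_pack in the frame of bay1 between -0.004 and 0.003 m and y of flat_pack in the frame of bay1 between -0.008 and 0.008 m and z of flat_pack in the frame of bay1 between -0.004 and 0.004 m and value of joint clamp1 between 0.036 and 0.043 m) or (x of flat_pack in the frame of bay2 between -0.004 and 0.003 m and y of flat_pack in the frame of bay2 between -0.008 and 0.008 m and z of flat_pack in the frame of bay2 between -0.004 and 0.004 m and value of joint clamp2 between 0.036 and 0.043 m)) and angle between flat_pack's own z axis and vertical below 0.05 rad and linear speed of flat_pack below 0.01 m/s); the robot touches nothing.
It fails at once if the yellow pack is pressed on the contact plate with more than 40 N (contact force between flat_pack and contacts above 40 N).
It fails at once if the yellow pack is dropped (falls untouched faster than 0.5 m/s) (contact force between flat_pack and anything else below 0.02 N and linear speed of flat_pack above 0.5 m/s).
It fails at once if a blue pack is moved more than 12 mm or another bystander more than 30 mm (distance of any of pack_a, pack_b from where it was at the start of the episode above 0.012 m or distance of any of jar, screwdriver, case from where it was at the start of the episode above 0.03 m).
It also fails if it takes over 66 s, if anything falls off the work surface, if the arm or the gripper's body presses on something with over 40 N, if the wrist force passes 120 N, or if a joint passes its speed limit or range.

## Working session

There is one attempt and no reset: what is moved stays moved. The work goes in short steps, Python scripts to look and compute and a tool call to move; the robot and the scene stay as the last step left them, time stands still between calls to the robot, and variables do not carry over. Pictures are saved under pics/ and viewed, at most 10 in all, crops included, and the job is handed in when it is done.

Besides the shell and the picture viewer there is one more tool, called after "Request:" in YAML: its name, and indented under it one key for each argument. play_rows: Moves the arm, as the interface text tells. Its arguments: {"type":"object","properties":{"moves":{"type":"array","items":{"type":"array","items":{"type":"array","items":{"type":"number","minimum":-1,"maximum":1}}}},"grip_force":{"type":"number"}},"required":["moves"]}

```bash
mkdir -p pics; cat > h.py <<'E'
from plant import *
import numpy as np, cv2
def snap(n,f):
    d=get_image(n); cv2.imwrite(f,d["img"]); np.save(f[:-4]+".npy",d,allow_pickle=True); return d
def load(f): return np.load(f,allow_pickle=True).item()
def proj(d,P):
    K=np.array([[d["fx"],0,d["cx"]],[0,d["fy"],d["cy"]],[0,0,1]])
    return cv2.projectPoints(np.float64(P).reshape(-1,1,3),np.float64(d["rvec"]),np.float64(d["tvec"]),K,None)[0].reshape(-1,2)
def ray(d,uv):
    R=cv2.Rodrigues(np.float64(d["rvec"]))[0]; t=np.float64(d["tvec"]).ravel()
    uv=np.float64(uv).reshape(-1,2)
    v=np.c_[(uv[:,0]-d["cx"])/d["fx"],(uv[:,1]-d["cy"])/d["fy"],np.ones(len(uv))]@R
    return -R.T@t, v
def onplane(d,uv,z):
    c,v=ray(d,uv); return c+v*((z-c[2])/v[:,2])[:,None]
E
python3 - <<'E'
from h import *
for n in("top","scene"):
    d=snap(n,f"pics/{n}0.png"); c,_=ray(d,[0,0]); print(n,c,d["fx"])
o=observe(); print(o["time"],o["ee_pos"],o["orientation"],o["force"],o["width"])
E
```

```text
top [0.45654256 0.00718015 1.66064381] 529.1503636448575
scene [ 1.02197993 -0.27234218  0.96935949] 460.3472646549145
0.1 [ 0.14772945 -0.60675522  0.22564673] [[-9.71655390e-01 -2.36401158e-01 -5.43082303e-04]
 [-2.36401764e-01  9.71653648e-01  1.84260694e-03]
 [ 9.20934857e-05  1.91876458e-03 -9.99998155e-01]] [ 0.4560921   0.01286631 -0.32716923] 0.0855664193731342
```

View pics/top0.png

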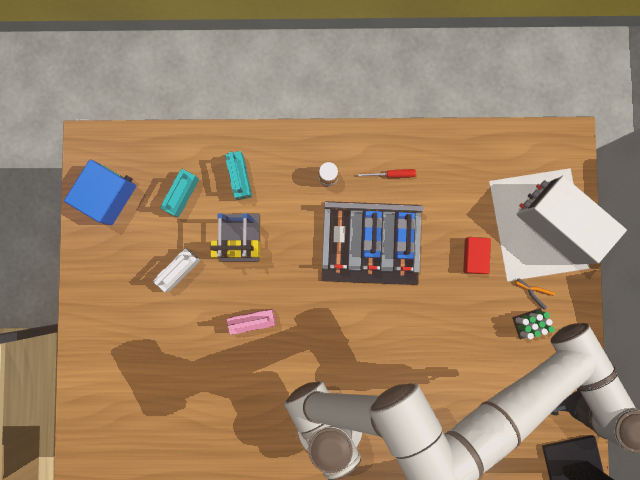

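View pics/scene0.png

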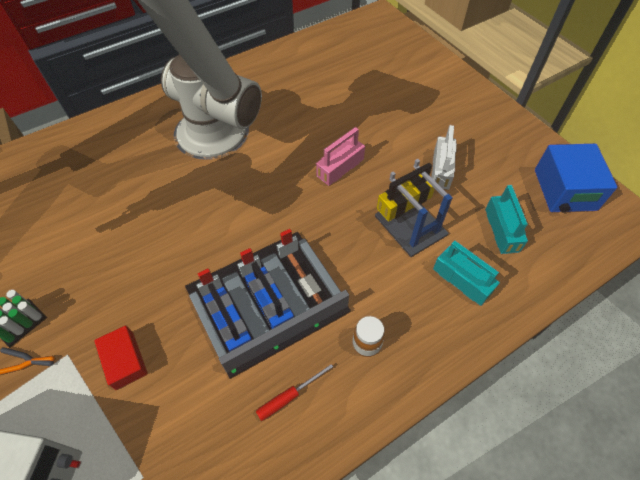

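The top view shows the yellow pack on the hanger at (235,248). The look-alikes are white (177,270), pink (250,322) and turquoise (180,192) and (237,175). By description I choose the yellow one with black bands on the prongs. The free bay is the leftmost (339,235), presumably bay2, and there is something white in it. I'll check both in one close crop.

```bash
python3 - <<'E'
from h import *
a=load("pics/top0.npy")["img"]; b=load("pics/scene0.npy")["img"]
r=lambda i,w,h:cv2.resize(i,(w,h),interpolation=cv2.INTER_CUBIC)
o=np.zeros((600,800,3),np.uint8)
o[:300,:400]=r(a[195:270,190:290],400,300)
o[:300,400:]=r(a[195:291,310:438],400,300)
o[300:,:400]=r(b[150:255,350:490],400,300)
o[300:,400:]=r(b[220:385,170:390],400,300)
cv2.imwrite("pics/crop.png",o)
E
```

```text
(no output)
```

View pics/crop.png

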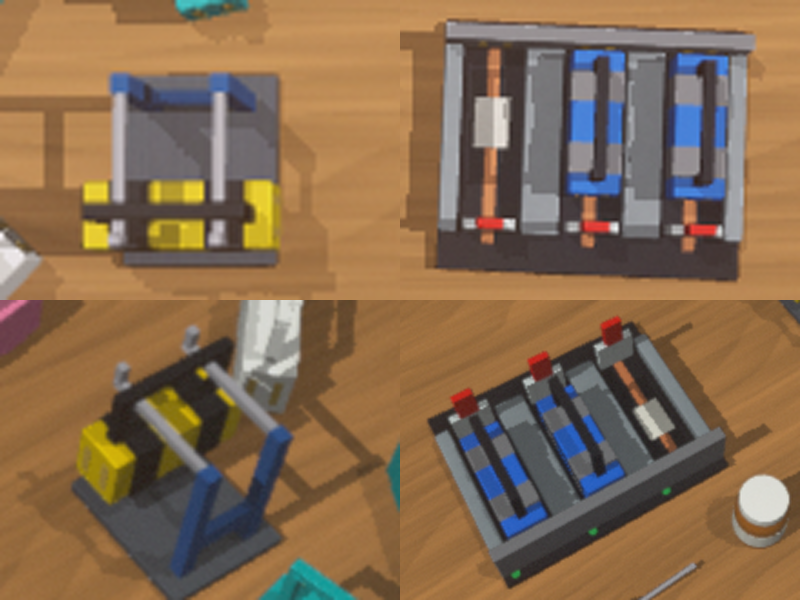

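The crop confirms the yellow pack with black bands hangs on the prongs. The two blue packs are in the middle and right bays, so the left bay (+y, bay2) is free; the copper strip and white patch in it look like floor details. Next I measure.

```bash
cat > m.py <<'E'
from h import *
def mask(img,lo,hi,roi):
    m=cv2.inRange(cv2.cvtColor(img,cv2.COLOR_BGR2HSV),lo,hi); k=np.zeros_like(m); x0,y0,x1,y1=roi; k[y0:y1,x0:x1]=m[y0:y1,x0:x1]; return k
def blobs(m,amin):
    n,l,s,c=cv2.connectedComponentsWithStats(m); return [(c[i],s[i]) for i in range(1,n) if s[i][4]>=amin]
def tri(d1,p1,d2,p2):
    c1,v1=ray(d1,p1);c2,v2=ray(d2,p2);v1=v1[0]/np.linalg.norm(v1);v2=v2[0]/np.linalg.norm(v2)
    s=np.linalg.lstsq(np.c_[v1,-v2],c2-c1,rcond=None)[0]; a=c1+v1*s[0];b=c2+v2*s[1]; return (a+b)/2,np.linalg.norm(a-b)
E
python3 - <<'E'
from m import *
np.set_printoptions(precision=4,suppress=True)
t=load("pics/top0.npy");s=load("pics/scene0.npy")
rt=blobs(mask(t["img"],(0,150,90),(6,255,255),(315,255,430,290)),4)
for c,st in rt: print("red top",c,st,onplane(t,c,.105))
rs=blobs(mask(s["img"],(0,150,60),(6,255,255),(180,220,310,300)),6)
for c,st in rs: print("red scene",c,st)
# charger outline in top: not wood
hsv=cv2.cvtColor(t["img"],cv2.COLOR_BGR2HSV)
m=mask(t["img"],(0,0,0),(180,90,255),(312,195,432,292))|mask(t["img"],(0,0,0),(180,255,70),(312,195,432,292))
m=cv2.morphologyEx(m,cv2.MORPH_CLOSE,np.ones((9,9)))
c=max(cv2.findContours(m,0,2)[0],key=cv2.contourArea)
print("charger poly",cv2.approxPolyDP(c,4,True).reshape(-1,2).tolist())
# yellow
y=mask(t["img"],(22,120,60),(35,255,255),(200,230,270,270))
for c,st in blobs(y,4): print("yel",c,st)
for r in range(236,264,2): print(r,[(int(a),int(b),int(c)) for a,b,c in [] ], ''.join('Y' if y[r,q] else ('k' if hsv[r,q,2]<55 else ('s' if hsv[r,q,1]<50 else '.')) for q in range(205,268)))
E
```

```text
red top [338.2692 265.8462] [335 264   8   4  26] [[ 0.4898 -0.0283  0.105 ]]
red top [372. 267.] [368 266   9   3  27] [[ 0.4859 -0.1273  0.105 ]]
red top [405.5312 268.125 ] [401 267  10   4  32] [[ 0.482  -0.2256  0.105 ]]
red scene [285.8692 236.3615] [280 229  12  15 130]
red scene [246.6408 255.6831] [240 248  13  16 142]
red scene [205.0612 275.9524] [198 269  14  15 147]
charger poly [[324, 203], [322, 280], [417, 283], [423, 206]]
yel [213.5714 242.5714] [211 240   6   6  35]
yel [233.5783 242.5301] [227 240  14   6  83]
yel [255.0876 248.1022] [251 240   9  17 137]
yel [213.5 253.5] [211 250   6   8  42]
yel [233.7905 253.3333] [227 250  14   8 105]
236 [] .............sssssssssssssssssssssssssssssssssssssssss.........
238 [] .............sssssssssssssssssssssssssssssssssssssssss.........
240 [] .......YYYYY.ssssssss..YYYYYYYYYYYYY.ssssssss.YYYYYYY..........
242 [] ......YYYYYY.ssss.....YYYYYYYYYYYYYY.sssss....YYYYYYYYY........
244 [] ......YYYYYY.ssss.s...YYYYYYYYYYYYYY.sssss....YYYYYYYY.........
246 [] .............ssss.....................s.........YYYYYYY........
248 [] ........ss......................................YYYYYYY........
250 [] ......YYY....ssss......YYYYYYYYYYYYY..ssss......YYYYYYY........
252 [] ......YYYYYY.ssss.....YYYYYYYYYYYYYY..ssss....YYYYYYYY.........
254 [] ......YYYYYYsssss.....YYYYYYYYYYYYYY.sssss....YYYYYYYYY........
256 [] ......YYYYYY.ssss.....YYYYYYYYYYYYYY.sssss....YYYYYYYYY........
258 [] ................ssssssssssssssssssssssssssssssssssssss.........
260 [] ................ssssssssssssssssssssssssssssssssssssss.........
262 [] ...............................................................
```

```bash
python3 - <<'E'
from m import *
np.set_printoptions(precision=4,suppress=True)
t=load("pics/top0.npy");s=load("pics/scene0.npy")
g=t["img"].astype(float)
def edge(chan,cols,r0,r1,sign):
    pts=[]
    for c in cols:
        v=chan[r0:r1+1,c]; dv=np.clip(sign*np.diff(v),0,None); 
        k=np.argmax(dv); w=dv[max(0,k-1):k+2]; pts.append((c,r0+max(0,k-1)+.5+(w*np.arange(len(w))).sum()/w.sum()))
    p=np.float32(pts); vx,vy,x,y=cv2.fitLine(p,cv2.DIST_HUBER,0,.01,.01).ravel(); 
    f=lambda c:(c,y+vy/vx*(c-x)); return f,np.median(abs(p[:,1]-np.array([f(c)[1] for c in cols])))
R=g[:,:,2]
for nm,cols,r0,r1,sg,z in [("near base",range(328,412,3),276,289,1,.012),("plate far top",range(330,420,3),198,205,-1,.060),("plate far top+",range(330,420,3),198,205,1,.060),("plate front",range(330,420,2),204,214,-1,.060)]:
    f,e=edge(R,cols,r0,r1,sg); P=onplane(t,[f(330),f(412)],z); dd=P[1]-P[0]
    print(nm,f(330),f(412),e,P,np.degrees(np.arctan2(-dd[0],-dd[1])))
print("col 340",g[198:214,340].astype(int).tolist()); print("col 372",g[198:214,372].sum(1)); 
T=g.transpose(1,0,2)[:,:,2]
for nm,rows,c0,c1,sg in [("left",range(215,262,2),318,328,1),("left-",range(215,262,2),318,328,-1),("right",range(215,262,2),414,426,1),("right-",range(215,262,2),414,426,-1)]:
    f,e=edge(T,rows,c0,c1,sg); P=onplane(t,[f(215)[::-1],f(262)[::-1]],.032 ); dd=P[0]-P[1]
    print(nm,f(215),f(262),e,P,np.degrees(np.arctan2(dd[1],dd[0])))
# tabs by triangulation of colour blob (scene: front+top mix)
for p,q in zip([(338.27,265.85),(372,267),(405.5,268.1)],[(285.9,236.4),(246.6,255.7),(205.1,276.)]): print("tab tri",tri(t,p,s,q))
# pack bar ends z=.16
for z,u in [(.16,(211,247.5)),(.16,(252.5,247.5)),(.105,(211,240)),(.105,(211,257.5)),(.05,(260,248))]: print(z,u,onplane(t,u,z))
E
```

```text
near base (330, np.float32(281.13126)) (412, np.float32(284.49628)) 0.12791443 [[ 0.4444 -0.0044  0.012 ]
 [ 0.4327 -0.2588  0.012 ]] 2.644576876794124
plate far top (330, np.float32(200.79788)) (412, np.float32(204.01508)) 0.11769867 [[ 0.6889 -0.0056  0.06  ]
 [ 0.6775 -0.255   0.06  ]] 2.62668271014378
plate far top+ (330, np.float32(202.16278)) (412, np.float32(205.08269)) 0.25037384 [[ 0.6847 -0.0056  0.06  ]
 [ 0.6742 -0.255   0.06  ]] 2.4162920929991456
plate front (330, np.float32(206.81061)) (412, np.float32(209.99594)) 0.13220215 [[ 0.6705 -0.0055  0.06  ]
 [ 0.6592 -0.2547  0.06  ]] 2.597888111049662
col 340 [[91, 144, 194], [88, 141, 191], [87, 139, 189], [76, 118, 164], [68, 74, 93], [148, 146, 153], [149, 146, 153], [147, 145, 152], [147, 145, 152], [120, 118, 126], [65, 69, 79], [57, 61, 73], [60, 78, 116], [82, 121, 185], [84, 125, 189], [84, 124, 189]]
col 372 [427. 422. 413. 420. 419. 223. 435. 442. 446. 442. 454. 227. 186. 396.
 418. 356.]
left (215, np.float32(324.49084)) (262, np.float32(322.25018)) 0.14302063 [[0.6488 0.0115 0.032 ]
 [0.5034 0.0192 0.032 ]] -3.0
[... 204 characters left out ...]
(414.4898)) 0.18008423 [[ 0.6471 -0.2688  0.032 ]
 [ 0.5019 -0.2643  0.032 ]] -1.7789239014391396
right- (215, np.float32(416.48523)) (262, np.float32(420.21774)) 1.1882172 [[ 0.6471 -0.2729  0.032 ]
 [ 0.5018 -0.2819  0.032 ]] 3.544893166318856
tab tri (array([ 0.4905, -0.0282,  0.0855]), np.float64(0.0013768431298315591))
tab tri (array([ 0.4866, -0.1281,  0.0856]), np.float64(0.0018442897984431272))
tab tri (array([ 0.4826, -0.2277,  0.0856]), np.float64(0.0014643717842748587))
0.16 (211, 247.5) [[0.5427 0.3345 0.16  ]]
0.16 (252.5, 247.5) [[0.5421 0.2163 0.16  ]]
0.105 (211, 240) [[0.5681 0.3467 0.105 ]]
0.105 (211, 257.5) [[0.5164 0.3462 0.105 ]]
0.05 (260, 248) [[0.5467 0.2087 0.05  ]]
```

The measurements fit the sizes given:
- **Handle:** the bar runs along world y, with its middle near (0.542, 0.276). Its length came out at 118 mm against 116.
- **Charger:** yaw is about -2.6° and the tabs are 99 mm apart.
- **Bay2 and plate:** tab2 is near (0.490, -0.028) and the plate face is at x≈0.669 on bay2's line.

I'll rotate and rise first.

Request:
play_rows:
  moves:
    - [[0,0,-0.5,0,0,-0.987,1],[0,0,-0.5,0,0,-0.987,1],[0,0,-0.5,0,0,-0.987,1],[0,0,-0.5,0,0,-0.987,1],[0,0,-0.5,0,0,-0.987,1],[0,0,-0.5,0,0,-0.987,1],[0,0,-0.5,0,0,-0.987,1],[0,0,-0.5,0,0,-0.987,1],[0,0,-0.5,0,0,-0.985,1],[0,0,0,0,0,0,1],[0,0,0,0,0,0,1]]
  grip_force: 60

```text
time: 1.48
ee_pos: [0.1478, -0.6069, 0.3157]
orientation: [[-0.002, -1.0, -0.0], [-1.0, 0.002, 0.002], [-0.002, 0.0, -1.0]]
force: [-0.8, 1.2, 0.2]
width: 0.0855
grasp_force: 0.0
```

```bash
python3 -c "
from plant import *
o=observe();print(o['time'],o['ee_pos'],o['orientation'].round(4) if hasattr(o['orientation'],'round') else o['orientation'],o['joint_pos'],o['force'])"
```

```text
1.475 [ 0.147829   -0.60688731  0.31571144] [[-2.0e-03 -1.0e+00 -3.0e-04]
 [-1.0e+00  2.0e-03  1.5e-03]
 [-1.5e-03  3.0e-04 -1.0e+00]] [-6.15002856e+01  1.95685054e+01  9.36919054e+00 -2.61855475e-02
 -7.98848211e+01  6.13908438e+01] [-0.79489611  1.24142843  0.16872149]
```

Request:
play_rows:
  moves:
    - [[-0.98,-0.44,0,0,0,0,1],[-0.98,-0.44,0,0,0,0,1],[-0.98,-0.44,0,0,0,0,1],[-0.98,-0.44,0,0,0,0,1],[-0.98,-0.44,0,0,0,0,1],[-0.98,-0.44,0,0,0,0,1],[-0.98,-0.44,0,0,0,0,1],[-0.98,-0.44,0,0,0,0,1],[-0.98,-0.44,0,0,0,0,1],[-0.98,-0.44,0,0,0,0,1],[-0.98,-0.44,0,0,0,0,1],[-0.98,-0.44,0,0,0,0,1],[-0.98,-0.44,0,0,0,0,1],[-0.98,-0.44,0,0,0,0,1],[-0.98,-0.44,0,0,0,0,1],[-0.98,-0.44,0,0,0,0,1],[-0.98,-0.44,0,0,0,0,1],[-0.98,-0.44,0,0,0,0,1],[-0.98,-0.44,0,0,0,0,1],[-0.98,-0.44,0,0,0,0,1]]

```text
time: 3.98
ee_pos: [0.3238, -0.2141, 0.3166]
orientation: [[-0.0, -1.0, 0.0], [-1.0, 0.0, 0.0], [-0.0, -0.0, -1.0]]
force: [0.5, 0.6, -0.6]
width: 0.0856
grasp_force: 0.0
```

Request:
play_rows:
  moves:
    - [[-0.98,-0.44,0,0,0,0,1],[-0.98,-0.44,0,0,0,0,1],[-0.98,-0.44,0,0,0,0,1],[-0.98,-0.44,0,0,0,0,1],[-0.98,-0.44,0,0,0,0,1],[-0.98,-0.44,0,0,0,0,1],[-0.98,-0.44,0,0,0,0,1],[-0.98,-0.44,0,0,0,0,1],[-0.98,-0.44,0,0,0,0,1],[-0.98,-0.44,0,0,0,0,1],[-0.98,-0.44,0,0,0,0,1],[-0.98,-0.44,0,0,0,0,1],[-0.98,-0.44,0,0,0,0,1],[-0.98,-0.44,0,0,0,0,1],[-0.98,-0.44,0,0,0,0,1],[-0.98,-0.44,0,0,0,0,1],[-0.98,-0.44,0,0,0,0,1],[-0.98,-0.44,0,0,0,0,1],[-0.98,-0.44,0,0,0,0,1],[-0.98,-0.44,0,0,0,0,1]]

```text
time: 6.48
ee_pos: [0.5003, 0.1781, 0.3165]
orientation: [[0.0, -1.0, -0.0], [-1.0, -0.0, -0.0], [0.0, 0.0, -1.0]]
force: [-0.3, -0.1, 0.4]
width: 0.0855
grasp_force: 0.0
```

Request:
play_rows:
  moves:
    - [[-0.98,-0.42,0,0,0,0,1],[-0.98,-0.42,0,0,0,0,1],[-0.98,-0.42,0,0,0,0,1],[-0.98,-0.42,0,0,0,0,1],[-0.98,-0.42,0,0,0,0,1],[0,0,0,0,0,0,1],[0,0,0,0,0,0,1]]

```text
time: 7.35
ee_pos: [0.5416, 0.2747, 0.3165]
orientation: [[0.0, -1.0, -0.0], [-1.0, -0.0, -0.0], [0.0, 0.0, -1.0]]
force: [-1.1, 0.2, 0.1]
width: 0.0853
grasp_force: 0.0
```

Request:
play_rows:
  moves:
    - [[-0.06,-0.03,1,0,0,0,1],[0,0,1,0,0,0,1],[0,0,1,0,0,0,1],[0,0,1,0,0,0,1],[0,0,1,0,0,0,1],[0,0,0.7,0,0,0,1],[0,0,0.7,0,0,0,1],[0,0,0.7,0,0,0,1],[0,0,0.7,0,0,0,1],[0,0,0,0,0,0,1],[0,0,0,0,0,0,1]]

```text
time: 8.72
ee_pos: [0.5427, 0.2762, 0.161]
orientation: [[0.0, -1.0, 0.001], [-1.0, -0.0, 0.0], [-0.0, -0.001, -1.0]]
force: [-0.4, 0.3, -0.9]
width: 0.0854
grasp_force: 0.0
```

Request:
play_rows:
  moves:
    - [[0,0,0,0,0,0,0.5],[0,0,0,0,0,0,0.3],[0,0,0,0,0,0,0],[0,0,0,0,0,0,0],[0,0,0,0,0,0,0],[0,0,0,0,0,0,0],[0,0,0,0,0,0,0],[0,0,0,0,0,0,0],[0,0,0,0,0,0,0],[0,0,0,0,0,0,0]]

```text
time: 9.98
ee_pos: [0.5423, 0.276, 0.1606]
orientation: [[0.0, -1.0, -0.0], [-1.0, -0.0, -0.0], [0.0, 0.0, -1.0]]
force: [-0.4, -0.3, -0.1]
width: -0.0002
grasp_force: 0.0
```

The fingers closed on nothing (width 0), so I'll look.

```bash
python3 - <<'E'
from h import *
a=snap("top","pics/t1.png"); b=snap("scene","pics/s1.png")
print(proj(b,[[.5423,.276,.136],[.5423,.276,.155],[.5423,.334,.155],[.5423,.218,.155]]),proj(a,[[.5423,.276,.155],[.5423,.334,.155]]))
r=lambda i,w,h:cv2.resize(i,(w,h),interpolation=cv2.INTER_CUBIC)
cv2.imwrite("pics/c1.png",np.hstack([r(a["img"][190:290,180:280],400,400),r(b["img"][140:240,350:450],400,400)]))
E
```

```text
[[407.00415237 180.54931078]
 [408.26414618 175.19929334]
 [427.58658902 164.82025201]
 [388.31117524 185.91702254]] [[231.84992956 247.63008738]
 [211.55241981 247.7457225 ]]
```

View pics/c1.png

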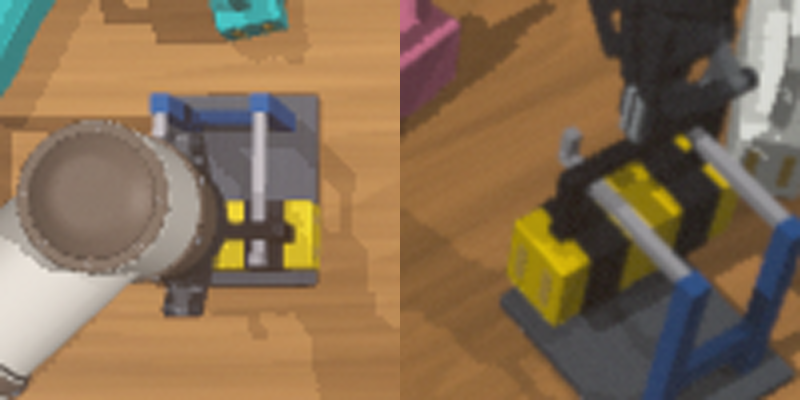

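The jaws look closed just above or beside the bar. I need a tighter crop of the scene view to see which.

```bash
python3 - <<'E'
from h import *
b=load("pics/s1.npy"); i=cv2.resize(b["img"][145:205,370:450],(800,600),interpolation=cv2.INTER_NEAREST)
for z in(.136,.155,.161,.2):
    u=(proj(b,[[.5423,.276,z]])[0]-[370,145]+.5)*10; cv2.circle(i,tuple(int(k) for k in u),4,(255,0,255),-1)
cv2.imwrite("pics/c2.png",i); o=observe(); print(o["time"],o["width"],o["joint_pos"],o["grasp_force"],o["force"])
E
```

```text
10.075 -0.00016746698306762151 [ 4.21982365e+01  2.34489012e+01 -7.33086793e+00 -4.30565801e-04
 -5.92213810e+01 -4.21888184e+01] 0.0 [0.29835242 0.19015538 0.45349939]
```

View pics/c2.png

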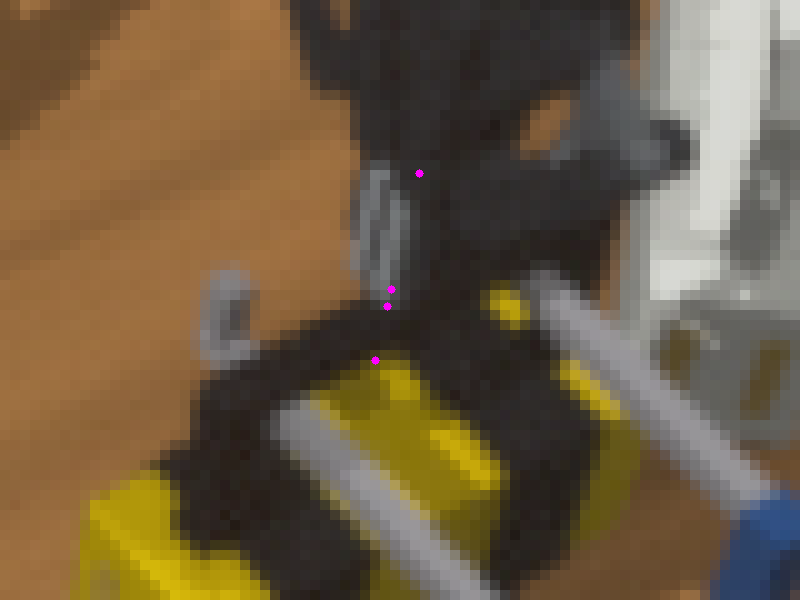

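Request:
play_rows:
  moves:
    - [[0,0,0,0,0,0,1],[0,0,0,0,0,0,1],[0,0,0,0,0,0,1],[0,0,0,0,0,0,1],[0,0,0,0,0,0,1],[0,0,0,0,0,0,1],[0,0,-1,0,0,0,1],[0,0,-1,0,0,0,1],[0,0,-1,0,0,0,1],[0,0,0,0,0,0,0.14],[0,0,0,0,0,0,0.14],[0,0,0,0,0,0,0.14],[0,0,0,0,0,0,0.14],[0,0,0,0,0,0,0.14],[0,0,0,0,0,0,0.14]]

```text
time: 11.95
ee_pos: [0.5423, 0.276, 0.2205]
orientation: [[0.0, -1.0, -0.0], [-1.0, -0.0, -0.0], [0.0, 0.0, -1.0]]
force: [0.4, -0.3, 0.6]
width: 0.0121
grasp_force: 0.0
```

```bash
python3 - <<'E'
from h import *
b=snap("scene","pics/s2.png"); i=cv2.resize(b["img"][130:205,360:460],(800,600),interpolation=cv2.INTER_CUBIC)
for z in(.155,.196,.202,.221):
    for yy in (-.011,0,.011):
        u=(proj(b,[[.5423,.276+yy,z]])[0]-[360,130]+.5)*8; cv2.circle(i,tuple(int(k) for k in u),3,(255,0,255),-1)
cv2.imwrite("pics/c3.png",i); o=observe(); print(o["time"],o["width"],o["ee_pos"])
E
```

```text
12.0 0.012251707508792412 [0.54231405 0.27602679 0.22054756]
```

View pics/c3.png

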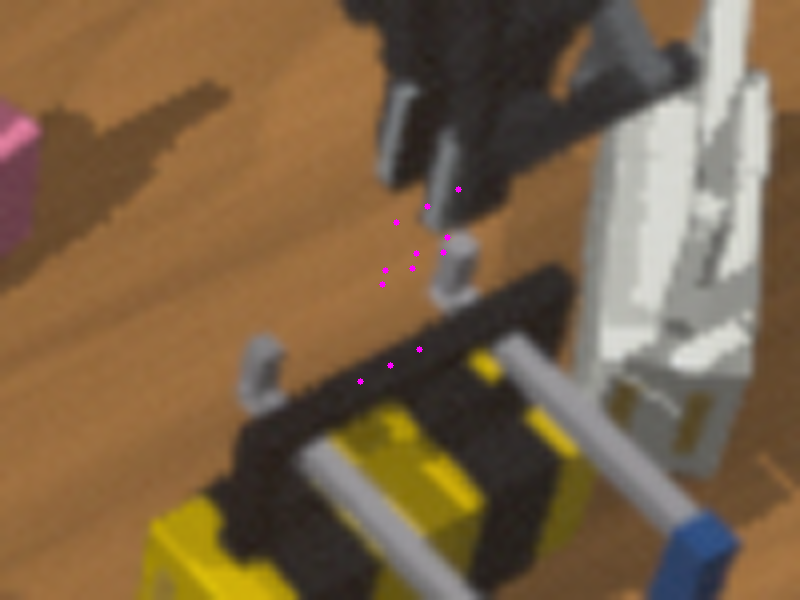

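The pads appear about 35 mm higher than the reported TCP implies: their tips are near z≈0.231 at reported z=0.2205. In x and y they agree with the image. So the tool really sits higher than reported, which explains the miss. I'll open, go about 35 mm lower, and confirm by the grip width.

Request:
play_rows:
  moves:
    - [[0,0,0,0,0,0,1],[0,0,0,0,0,0,1],[0,0,0,0,0,0,1],[0,0,0,0,0,0,1],[0,0,0,0,0,0,1],[0,0,1,0,0,0,1],[0,0,1,0,0,0,1],[0,0,0.7,0,0,0,1],[0,0,0.5,0,0,0,1],[0,0,0.5,0,0,0,1],[0,0,0.5,0,0,0,1],[0,0,0.4,0,0,0,1],[0,0,0,0,0,0,1],[0,0,0,0,0,0,1]]

```text
time: 13.75
ee_pos: [0.5426, 0.2762, 0.129]
orientation: [[0.0, -1.0, 0.001], [-1.0, -0.0, 0.0], [-0.0, -0.001, -1.0]]
force: [-0.4, 0.2, -0.5]
width: 0.0858
grasp_force: 0.0
```

Request:
play_rows:
  moves:
    - [[0,0,0,0,0,0,0.5],[0,0,0,0,0,0,0.3],[0,0,0,0,0,0,0],[0,0,0,0,0,0,0],[0,0,0,0,0,0,0],[0,0,0,0,0,0,0],[0,0,0,0,0,0,0],[0,0,0,0,0,0,0]]

```text
time: 14.75
ee_pos: [0.5428, 0.2762, 0.129]
orientation: [[0.0, -1.0, 0.001], [-1.0, -0.0, 0.0], [-0.0, -0.001, -1.0]]
force: [3.1, -1.0, 0.9]
width: 0.0109
grasp_force: 58.6
```

```bash
python3 - <<'E'
from h import *
b=snap("scene","pics/s3.png"); i=cv2.resize(b["img"][130:205,360:460],(800,600),interpolation=cv2.INTER_CUBIC)
for z in(.136,.155):
        u=(proj(b,[[.5423,.276,z]])[0]-[360,130]+.5)*8; cv2.circle(i,tuple(int(k) for k in u),3,(255,0,255),-1)
cv2.imwrite("pics/c4.png",i); o=observe(); print(o["time"],o["width"],o["ee_pos"],o["grasp_force"],o["force"])
E
```

```text
14.8 0.010653981116664464 [0.54276619 0.27616803 0.12892747] 58.61510217189789 [1.31739415 0.35750464 1.89230155]
```

View pics/c4.png

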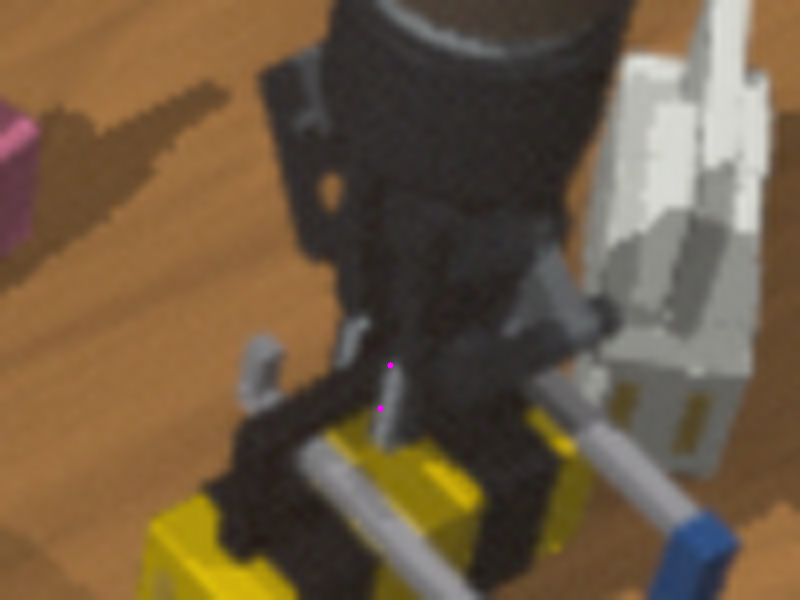

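The grip holds: width is 11–12 mm at 58 N and the pads straddle the bar in the picture. Now I lift 25 mm and take it off towards -x.

Request:
play_rows:
  moves:
    - [[0,0,0,0,0,0,0],[0,0,-0.25,0,0,0,0],[0,0,-0.25,0,0,0,0],[0,0,-0.25,0,0,0,0],[0,0,-0.25,0,0,0,0],[0,0,-0.25,0,0,0,0],[0,0,0,0,0,0,0],[0,0,0,0,0,0,0]]
  grip_force: 80

```text
time: 15.8
ee_pos: [0.5421, 0.2759, 0.1535]
orientation: [[0.0, -1.0, -0.0], [-1.0, -0.0, -0.0], [0.0, 0.0, -1.0]]
force: [0.9, 0.4, -7.3]
width: 0.0103
grasp_force: 77.9
```

Request:
play_rows:
  moves:
    - [[0,0.3,0,0,0,0,0],[0,0.5,0,0,0,0,0],[0,0.5,0,0,0,0,0],[0,0.5,0,0,0,0,0],[0,0.5,0,0,0,0,0],[0,0.5,0,0,0,0,0],[0,0.5,0,0,0,0,0],[0,0.5,0,0,0,0,0],[0,0.5,0,0,0,0,0],[0,0.5,0,0,0,0,0],[0,0.4,0,0,0,0,0],[0,0.3,0,0,0,0,0],[0,0,0,0,0,0,0],[0,0,0,0,0,0,0]]

```text
time: 17.55
ee_pos: [0.4326, 0.2762, 0.1537]
orientation: [[0.0, -1.0, 0.0], [-1.0, -0.0, 0.0], [-0.0, -0.0, -1.0]]
force: [0.0, 0.4, -6.4]
width: 0.0101
grasp_force: 77.9
```

Request:
play_rows:
  moves:
    - [[0,0,-0.5,0,0,0,0],[0,0,-1,0,0,0,0],[0,0,-1,0,0,0,0],[0,0,-1,0,0,0,0],[0,0,-1,0,0,0,0],[0,0,-1,0,0,0,0],[0,0,0,0,0,0.5,0],[0,0,0,0,0,0.9,0],[0,0,0,0,0,0.9,0],[0,0,0,0,0,0.9,0],[0,0,0,0,0,0.9,0],[0,0,0,0,0,0.9,0],[0,0,0,0,0,0.9,0],[0,0,0,0,0,0.9,0],[0,0,0,0,0,0.9,0],[0,0,0,0,0,0.9,0],[0,0,0,0,0,0.9,0],[0,0,0,0,0,0.9,0],[0,0,0,0,0,0.38,0],[0,0,0,0,0,0,0]]

```text
time: 20.05
ee_pos: [0.4324, 0.2759, 0.2641]
orientation: [[-0.999, 0.046, 0.0], [0.046, 0.999, 0.0], [-0.0, 0.0, -1.0]]
force: [1.1, 0.3, -6.3]
width: 0.0104
grasp_force: 78.1
```

```bash
python3 - <<'E'
from h import *
o=observe(); R=np.array(o["orientation"]); p=np.array(o["ee_pos"]); print(R.round(4),p,o["force"],o["width"])
print("to target tool units", (R.T@(np.array([.5845,-.0326,p[2]])-p)/.02).round(3))
E
```

```text
[[-9.99e-01  4.56e-02  3.00e-04]
 [ 4.56e-02  9.99e-01  4.00e-04]
 [-3.00e-04  4.00e-04 -1.00e+00]] [0.43244822 0.27594338 0.26406222] [ 1.11335718  0.33521689 -6.30573152] 0.010439297773669426
to target tool units [-8.2990e+00 -1.5064e+01 -4.0000e-03]
```

Request:
play_rows:
  moves:
    - [[-0.2,-0.5,0,0,0,0,0],[-0.52,-0.95,0,0,0,0,0],[-0.52,-0.95,0,0,0,0,0],[-0.52,-0.95,0,0,0,0,0],[-0.52,-0.95,0,0,0,0,0],[-0.52,-0.95,0,0,0,0,0],[-0.52,-0.95,0,0,0,0,0],[-0.52,-0.95,0,0,0,0,0],[-0.52,-0.95,0,0,0,0,0],[-0.52,-0.95,0,0,0,0,0],[-0.52,-0.95,0,0,0,0,0],[-0.52,-0.95,0,0,0,0,0],[-0.52,-0.95,0,0,0,0,0],[-0.52,-0.95,0,0,0,0,0],[-0.52,-0.95,0,0,0,0,0],[-0.52,-0.95,0,0,0,0,0],[-0.3,-0.3,0,0,0,0,0],[0,0,0,0,0,0,0],[0,0,0,0,0,0,0]]

```text
time: 22.42
ee_pos: [0.5839, -0.0319, 0.2635]
orientation: [[-0.999, 0.045, -0.001], [0.045, 0.999, 0.0], [0.001, 0.0, -1.0]]
force: [0.7, -0.3, -6.3]
width: 0.0101
grasp_force: 78.2
```

```bash
python3 - <<'E'
from h import *
a=snap("top","pics/t5.png"); b=snap("scene","pics/s5.png")
o=observe(); p=np.array(o["ee_pos"]); print(p,o["width"],o["force"])
x=np.array([.999,-.0456,0]);y=np.array([.0456,.999,0])
zb=p[2]+.026-.105; c=np.array([p[0],p[1],zb])
def box(img,d,c,off,s,col):
    P=[c+x*i*.07+y*j*.025+[0,0,k] for k in (0,.055) for i,j in((1,1),(1,-1),(-1,-1),(-1,1))]
    q=((proj(d,P)-off+.5)*s).astype(np.int32)
    cv2.polylines(img,[q[:4].reshape(-1,1,2),q[4:].reshape(-1,1,2)],True,col,1)
r=lambda i,w,h:cv2.resize(i,(w,h),interpolation=cv2.INTER_CUBIC)
A=r(a["img"][170:300,300:430],400,400); B=r(b["img"][150:350,190:390],400,400)
for d,im,off,s in((a,A,(300,170),400/130),(b,B,(190,150),2)):
    box(im,d,c,off,s,(255,0,255)); box(im,d,np.array([c[0],c[1],.012]),off,s,(0,255,0))
cv2.imwrite("pics/c5.png",np.hstack([A,B]))
E
```

```text
[ 0.58399597 -0.03172724  0.26371231] 0.010029593616382358 [-0.4442302  -0.95648407 -6.91126055]
```

View pics/c5.png

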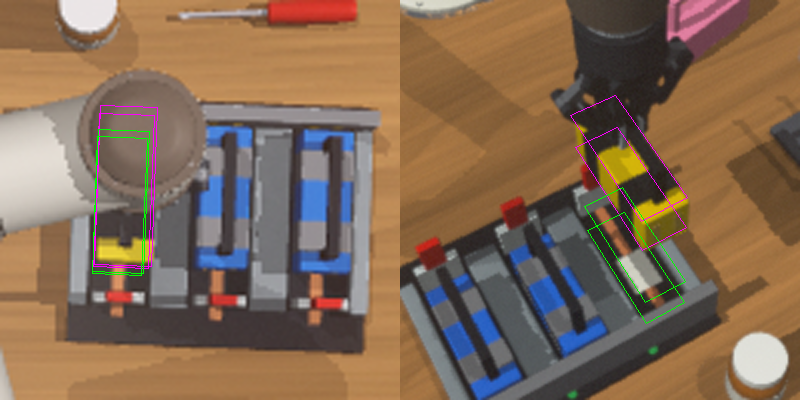

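```bash
python3 - <<'E'
from m import *
np.set_printoptions(precision=4,suppress=True)
a=load("pics/t5.npy");b=load("pics/s5.npy")
y=mask(a["img"],(22,120,60),(35,255,255),(320,230,360,270))
for r in range(240,262): print(r,''.join('Y' if y[r,q] else '.' for q in range(325,360)))
bar=.2637+.026; top=bar-.05
ys=mask(b["img"],(20,120,60),(36,255,255),(270,200,345,285))
c=max(cv2.findContours(cv2.morphologyEx(ys,cv2.MORPH_CLOSE,np.ones((15,15))),0,2)[0],key=cv2.contourArea)
print(cv2.approxPolyDP(c,3,True).reshape(-1,2).tolist())
x=np.array([.999,-.0456,0]);yy=np.array([.0456,.999,0]); C=np.array([.584,-.0317,top])
for d,n in((a,"top"),(b,"scene")):
  print(n,[(i,j,k,proj(d,C+x*i*.07+yy*j*.025-[0,0,k])[0].round(1).tolist()) for i,j,k in((-1,1,0),(-1,-1,0),(-1,1,.055),(-1,-1,.055),(1,1,0),(1,-1,0),(1,1,.055),(1,-1,.055))])
E
```

```text
240 ...................................
241 ...................................
242 ...................................
243 ...................................
244 ...................................
245 ...................................
246 ...................................
247 .......YYY.YY.....YY...............
248 ......YYYYYYY.....YYYYYYY..........
249 ......YYYYYYYY....YYYYYYY..........
250 ......YYYYYYYYYYYYYYYYYYY..........
251 ......YYYYYYYYYYYYYYYYYYY..........
252 ......YYYYYYYYYYYYYYYYYYY..........
253 ......YYYYYYYYYYYYYYYYYYY..........
254 .......YYYYYYYYYYYYYYYYYY..........
255 .................YYY.YYY...........
256 ...................................
257 ...................................
258 ...................................
259 ...................................
260 ...................................
261 ...................................
[[278, 211], [279, 225], [288, 230], [296, 252], [306, 256], [308, 271], [313, 275], [331, 266], [334, 250], [330, 244], [315, 243], [304, 220], [284, 222]]
top [(-1, 1, 0, [330.1, 255.3]), (-1, -1, 0, [348.7, 256.1]), (-1, 1, 0.055, [330.0, 256.2]), (-1, -1, 0.055, [347.9, 256.9]), (1, 1, 0, [332.1, 203.6]), (1, -1, 0, [350.6, 204.4]), (1, 1, 0.055, [331.9, 206.4]), (1, -1, 0.055, [349.7, 207.1])]
scene [(-1, 1, 0, [297.1, 197.2]), (-1, -1, 0, [274.9, 207.5]), (-1, 1, 0.055, [298.4, 213.5]), (-1, -1, 0.055, [277.3, 223.4]), (1, 1, 0, [333.5, 248.4]), (1, -1, 0, [310.2, 260.3]), (1, 1, 0.055, [333.0, 263.1]), (1, -1, 0.055, [310.9, 274.6])]
```

The pack is in line with bay2: the scene and top edges match the prediction within about 1 px, with the pack about 3 mm ahead. Lowering.

Request:
play_rows:
  moves:
    - [[0.1,0,0.5,0,0,0,0],[0,0,1,0,0,0,0],[0,0,1,0,0,0,0],[0,0,1,0,0,0,0],[0,0,1,0,0,0,0],[0,0,1,0,0,0,0],[0,0,0.8,0,0,0,0],[0,0,0.4,0,0,0,0],[0,0,0.3,0,0,0,0],[0,0,0.2,0,0,0,0],[0,0,0,0,0,0,0],[0,0,0,0,0,0,0]]

```text
time: 24.02
ee_pos: [0.5826, -0.0322, 0.1201]
orientation: [[-0.999, 0.046, 0.001], [0.046, 0.999, 0.0], [-0.001, 0.0, -1.0]]
force: [0.9, -0.4, -5.9]
width: 0.0105
grasp_force: 78.1
```

Request:
play_rows:
  moves:
    - [[0,0,0.2,0,0,0,0],[0,0,0.2,0,0,0,0],[0,0,0.2,0,0,0,0],[0,0,0.2,0,0,0,0],[0,0,0.1,0,0,0,0],[0,0,0,0,0,0,0],[0,0,0,0,0,0,0]]

```text
time: 24.9
ee_pos: [0.5825, -0.0322, 0.1018]
orientation: [[-0.999, 0.046, 0.0], [0.046, 0.999, -0.0], [-0.0, 0.0, -1.0]]
force: [0.2, -0.7, -6.6]
width: 0.0105
grasp_force: 78.2
```

Request:
play_rows:
  moves:
    - [[0,0,0.15,0,0,0,0],[0,0,0.15,0,0,0,0],[0,0,0.1,0,0,0,0],[0,0,0.05,0,0,0,0],[0,0,0,0,0,0,0],[0,0,0,0,0,0,0]]

```text
time: 25.65
ee_pos: [0.5824, -0.0322, 0.0927]
orientation: [[-0.999, 0.046, 0.0], [0.046, 0.999, 0.0], [-0.0, 0.0, -1.0]]
force: [-0.2, -0.5, -7.2]
width: 0.0106
grasp_force: 78.2
```

Request:
play_rows:
  moves:
    - [[0,0,0.05,0,0,0,0],[0,0,0.0,0,0,0,0],[0,0,0,0,0,0,0]]

```text
time: 26.02
ee_pos: [0.5823, -0.0322, 0.0916]
orientation: [[-0.999, 0.046, 0.0], [0.046, 0.999, -0.0], [-0.0, -0.0, -1.0]]
force: [0.8, -0.4, -6.2]
width: 0.0105
grasp_force: 78.2
```

Request:
play_rows:
  moves:
    - [[0,0,0.05,0,0,0,0],[0,0,0.0,0,0,0,0],[0,0,0,0,0,0,0]]

```text
time: 26.4
ee_pos: [0.5827, -0.0323, 0.0912]
orientation: [[-0.999, 0.046, 0.001], [0.046, 0.999, -0.0], [-0.001, -0.0, -1.0]]
force: [0.1, -0.8, -1.0]
width: 0.0104
grasp_force: 78.7
```

The pack is on the floor (the load dropped from 6.5 to 1 N). Release and rise.

Request:
play_rows:
  moves:
    - [[0,0,0.02,0,0,0,0],[0,0,0,0,0,0,0],[0,0,0,0,0,0,0.25],[0,0,0,0,0,0,0.4],[0,0,0,0,0,0,0.6],[0,0,0,0,0,0,0.6],[0,0,0,0,0,0,0.6],[0,0,0,0,0,0,0.6],[0,0,-0.5,0,0,0,0.6],[0,0,-1,0,0,0,0.6],[0,0,-1,0,0,0,0.6],[0,0,-1,0,0,0,0.6],[0,0,-1,0,0,0,0.6],[0,0,0,0,0,0,0.6]]

```text
time: 28.15
ee_pos: [0.5835, -0.0321, 0.1826]
orientation: [[-0.999, 0.046, 0.005], [0.046, 0.999, 0.001], [-0.005, 0.001, -1.0]]
force: [-0.3, -0.4, -0.5]
width: 0.0514
grasp_force: 0.0
```

```bash
python3 - <<'E'
from h import *
o=observe(); R=np.array(o["orientation"]); p=np.array(o["ee_pos"]); print(o["time"],p,o["width"],o["force"])
# tab2 centre from start ~(.4895,-.0283); stand 45 mm behind it
x=np.array([.999,-.0456,0]); g=np.array([.4895,-.0283,0])-.05*x; g[2]=p[2]
print((R.T@(g-p)/.02).round(3))
E
```

```text
28.15 [ 0.58347976 -0.03208413  0.18257124] 0.05143361833076563 [-0.32256126 -0.37970826 -0.5216493 ]
[ 7.203 -0.027 -0.035]
```

Request:
play_rows:
  moves:
    - [[0.5,0,0,0,0,0,0],[1,0,0,0,0,0,0],[1,0,0,0,0,0,0],[1,0,0,0,0,0,0],[1,0,0,0,0,0,0],[1,0,0,0,0,0,0],[1,0,0,0,0,0,0],[0.7,0,0,0,0,0,0],[0,0,0,0,0,0,0],[0,0,1,0,0,0,0],[0,0,1,0,0,0,0],[0,0,1,0,0,0,0],[0,0,1,0,0,0,0],[0,0,0.8,0,0,0,0],[0,0,0.6,0,0,0,0],[0,0,0,0,0,0,0],[0,0,0,0,0,0,0]]

```text
time: 30.28
ee_pos: [0.4391, -0.0255, 0.0726]
orientation: [[-0.999, 0.046, 0.001], [0.046, 0.999, 0.0], [-0.001, 0.0, -1.0]]
force: [-0.3, -0.6, -0.3]
width: 0.0
grasp_force: 0.0
```

```bash
python3 - <<'E'
from h import *
a=snap("top","pics/t6.png"); b=snap("scene","pics/s6.png"); o=observe(); print(o["time"],o["ee_pos"],o["width"],o["force"])
r=lambda i,w,h:cv2.resize(i,(w,h),interpolation=cv2.INTER_CUBIC)
cv2.imwrite("pics/c6.png",np.hstack([r(a["img"][190:300,310:420],400,400),r(b["img"][190:310,240:360],400,400)]))
E
```

```text
30.375 [ 0.43903179 -0.02544361  0.07282794] 1.915726433958486e-05 [-0.15171024 -0.92778517  0.0367424 ]
```

View pics/c6.png

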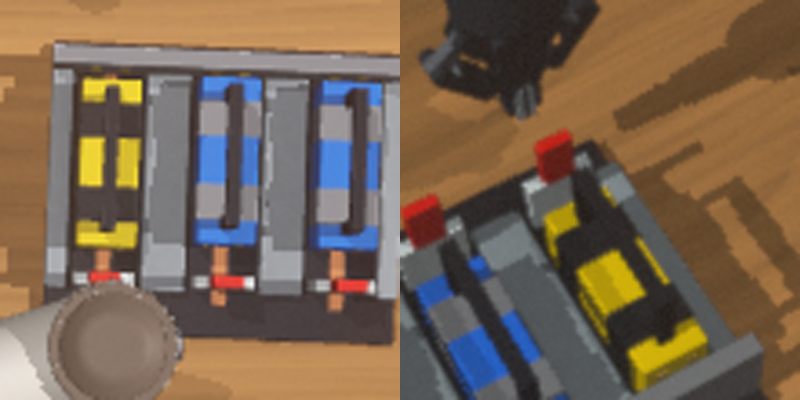

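The picture shows the pack straight in bay2 with the closed fingertips (scene ≈ (276,224)) behind the red tab (≈ (286,236)). I check tip height against projections before pushing.

```bash
python3 - <<'E'
from m import *
b=load("pics/s6.npy"); a=load("pics/t6.npy")
for z in(.07,.08,.09,.105): print(z,proj(b,[[.439,-.0254,z],[.45,-.0254,z],[.439,-.04,z]]).round(1).tolist())
y=mask(a["img"],(22,120,60),(35,255,255),(325,205,360,265)); p=cv2.findNonZero(y)
x0,y0,w,h=cv2.boundingRect(p); print(x0,y0,w,h, onplane(a,[(x0-.5,y0-.5),(x0+w-.5,y0+h-.5)],.067).round(4))
print(cv2.minAreaRect(p))
E
```

```text
0.07 [[276.0, 224.3], [278.3, 227.5], [270.6, 227.1]]
0.08 [[275.6, 221.9], [277.9, 225.1], [270.2, 224.7]]
0.09 [[275.2, 219.4], [277.6, 222.7], [269.8, 222.2]]
0.105 [[274.6, 215.7], [277.0, 218.9], [269.1, 218.5]]
331 211 18 47 [[ 0.6583 -0.0069  0.067 ]
 [ 0.5155 -0.0602  0.067 ]]
((339.5694885253906, 234.26275634765625), (16.746610641479492, 46.12311935424805), 2.290609836578369)
```

Request:
play_rows:
  moves:
    - [[-0.4,0,0,0,0,0,0],[-0.4,0,0,0,0,0,0],[-0.4,0,0,0,0,0,0],[-0.3,0,0,0,0,0,0],[-0.2,0,0,0,0,0,0],[-0.15,0,0,0,0,0,0],[-0.15,0,0,0,0,0,0],[-0.15,0,0,0,0,0,0],[-0.15,0,0,0,0,0,0],[-0.15,0,0,0,0,0,0],[-0.15,0,0,0,0,0,0],[0,0,0,0,0,0,0]]

```text
time: 31.88
ee_pos: [0.491, -0.0279, 0.0723]
orientation: [[-0.999, 0.046, 0.001], [0.046, 0.999, 0.0], [-0.001, 0.0, -1.0]]
force: [-2.5, -0.2, -0.4]
width: -0.0002
grasp_force: 1.1
```

Request:
play_rows:
  moves:
    - [[-0.15,0,0,0,0,0,0],[-0.15,0,0,0,0,0,0],[-0.15,0,0,0,0,0,0],[0,0,0,0,0,0,0]]

```text
time: 32.38
ee_pos: [0.4996, -0.0284, 0.0722]
orientation: [[-0.999, 0.046, 0.0], [0.046, 0.999, 0.0], [-0.0, 0.0, -1.0]]
force: [-3.2, -0.1, 0.4]
width: 0.0001
grasp_force: 1.7
```

Request:
play_rows:
  moves:
    - [[-0.1,0,0,0,0,0,0],[-0.1,0,0,0,0,0,0],[0,0,0,0,0,0,0]]

```text
time: 32.75
ee_pos: [0.5035, -0.0286, 0.0722]
orientation: [[-0.999, 0.046, 0.0], [0.046, 0.999, -0.0], [-0.0, -0.0, -1.0]]
force: [-4.5, 0.8, -0.3]
width: 0.0001
grasp_force: 1.9
```

Request:
play_rows:
  moves:
    - [[-0.05,0,0,0,0,0,0],[-0.05,0,0,0,0,0,0],[0,0,0,0,0,0,0]]

```text
time: 33.12
ee_pos: [0.5054, -0.0287, 0.0722]
orientation: [[-0.999, 0.046, 0.0], [0.046, 0.999, -0.0], [-0.0, -0.0, -1.0]]
force: [-4.9, -0.3, -0.2]
width: 0.0003
grasp_force: 2.1
```

Request:
play_rows:
  moves:
    - [[-0.05,0,0,0,0,0,0],[0,0,0,0,0,0,0]]

```text
time: 33.38
ee_pos: [0.5064, -0.0287, 0.0722]
orientation: [[-0.999, 0.046, 0.0], [0.046, 0.999, -0.0], [-0.0, -0.0, -1.0]]
force: [-5.1, -0.4, 0.3]
width: 0.0001
grasp_force: 2.1
```

Request:
play_rows:
  moves:
    - [[-0.05,0,0,0,0,0,0],[-0.03,0,0,0,0,0,0],[0,0,0,0,0,0,0]]

```text
time: 33.75
ee_pos: [0.5063, -0.029, 0.0719]
orientation: [[-0.999, 0.047, -0.003], [0.047, 0.999, -0.0], [0.003, -0.0, -1.0]]
force: [-8.0, 1.4, 2.1]
width: -0.0005
grasp_force: 3.8
```

Request:
play_rows:
  moves:
    - [[-0.05,0,0,0,0,0,0],[-0.03,0,0,0,0,0,0],[0,0,0,0,0,0,0]]

```text
time: 34.12
ee_pos: [0.5063, -0.0293, 0.0715]
orientation: [[-0.999, 0.047, -0.007], [0.047, 0.999, -0.001], [0.007, -0.001, -1.0]]
force: [-10.5, 2.2, 3.6]
width: -0.0001
grasp_force: 5.2
```

Request:
play_rows:
  moves:
    - [[-0.05,0,0,0,0,0,0],[0,0,0,0,0,0,0]]

```text
time: 34.38
ee_pos: [0.5062, -0.0295, 0.0712]
orientation: [[-0.999, 0.047, -0.009], [0.047, 0.999, -0.001], [0.009, -0.001, -1.0]]
force: [-11.7, 1.3, 4.4]
width: -0.0
grasp_force: 6.0
```

The pack is home: the reading stopped at x=0.506 while the force rises about 1.5 N/mm. I raise it to about 20 N at the tool, roughly 15 N on the plate.

Request:
play_rows:
  moves:
    - [[-0.05,0,0,0,0,0,0],[-0.05,0,0,0,0,0,0],[-0.05,0,0,0,0,0,0],[0,0,0,0,0,0,0]]

```text
time: 34.88
ee_pos: [0.506, -0.03, 0.0704]
orientation: [[-0.999, 0.048, -0.016], [0.048, 0.999, -0.002], [0.016, -0.002, -1.0]]
force: [-17.1, 3.0, 5.0]
width: 0.0
grasp_force: 8.6
```

Request:
play_rows:
  moves:
    - [[-0.05,0,0,0,0,0,0],[-0.05,0,0,0,0,0,0],[-0.04,0,0,0,0,0,0],[0,0,0,0,0,0,0],[0,0,0,0,0,0,0],[0,0,0,0,0,0,0],[0,0,0,0,0,0,0],[0,0,0,0,0,0,0]]

```text
time: 35.88
ee_pos: [0.5059, -0.0306, 0.0696]
orientation: [[-0.999, 0.049, -0.022], [0.049, 0.999, -0.002], [0.022, -0.003, -1.0]]
force: [-21.2, 3.7, 7.2]
width: -0.0
grasp_force: 10.9
```

Request:
play_rows:
  moves:
    - [[0,0,0,0,0,0,0],[0,0,0,0,0,0,0],[0,0,0,0,0,0,0],[0,0,0,0,0,0,0],[0,0,0,0,0,0,0],[0,0,0,0,0,0,0],[0,0,0,0,0,0,0],[0,0,0,0,0,0,0],[0,0,0,0,0,0,0]]

```text
time: 37.0
ee_pos: [0.5059, -0.0306, 0.0696]
orientation: [[-0.999, 0.049, -0.022], [0.049, 0.999, -0.002], [0.022, -0.003, -1.0]]
force: [-21.1, 3.2, 6.8]
width: 0.0002
grasp_force: 10.9
```

Request:
play_rows:
  moves:
    - [[0.1,0,0,0,0,0,0],[0.1,0,0,0,0,0,0],[0.1,0,0,0,0,0,0],[0.1,0,0,0,0,0,0],[0.1,0,0,0,0,0,0],[0.2,0,0,0,0,0,0],[0.5,0,0,0,0,0,0],[1,0,0,0,0,0,0],[1,0,0,0,0,0,0],[0,0,-1,0,0,0,0],[0,0,-1,0,0,0,0],[0,0,-1,0,0,0,0],[0,0,-1,0,0,0,0],[0,0,-1,0,0,0,0],[0,0,0,0,0,0,0],[0,0,0,0,0,0,0]]

```text
time: 39.0
ee_pos: [0.4521, -0.0262, 0.1718]
orientation: [[-0.999, 0.046, 0.0], [0.046, 0.999, 0.0], [-0.0, 0.0, -1.0]]
force: [0.1, -0.3, -0.0]
width: 0.0002
grasp_force: 0.0
```

```bash
python3 - <<'E'
from m import *
a=snap("top","pics/t7.png"); o=observe(); print(o["time"],o["ee_pos"],o["force"])
p=cv2.findNonZero(mask(a["img"],(22,120,60),(35,255,255),(325,200,360,265)))
x0,y0,w,h=cv2.boundingRect(p); print(x0,y0,w,h, onplane(a,[(x0-.5,y0-.5),(x0+w-.5,y0+h-.5)],.067).round(4), cv2.minAreaRect(p))
for c,s in blobs(mask(a["img"],(0,150,90),(6,255,255),(315,235,430,290)),4): print(c,s,onplane(a,c,.105).round(4))
r=lambda i,w,h:cv2.resize(i,(w,h),interpolation=cv2.INTER_CUBIC)
b=snap("scene","pics/s7.png")
cv2.imwrite("pics/c7.png",np.hstack([r(a["img"][190:300,310:420],400,400),r(b["img"][190:310,240:360],400,400)]))
E
```

```text
39.05 [ 0.45191631 -0.02624919  0.17152561] [ 0.00234238  0.71469078 -1.78273353]
331 208 18 46 [[ 0.6674 -0.007   0.067 ]
 [ 0.5276 -0.0603  0.067 ]] ((339.8934020996094, 230.55804443359375), (16.319171905517578, 45.585445404052734), 2.385944128036499)
[338.5 255. ] [335 254   8   3  24] [[ 0.5216 -0.0293  0.105 ]]
[372. 267.] [368 266   9   3  27] [[ 0.4859 -0.1273  0.105 ]]
[405.5 268. ] [401 267  10   3  30] [[ 0.4824 -0.2255  0.105 ]]
```

View pics/c7.png

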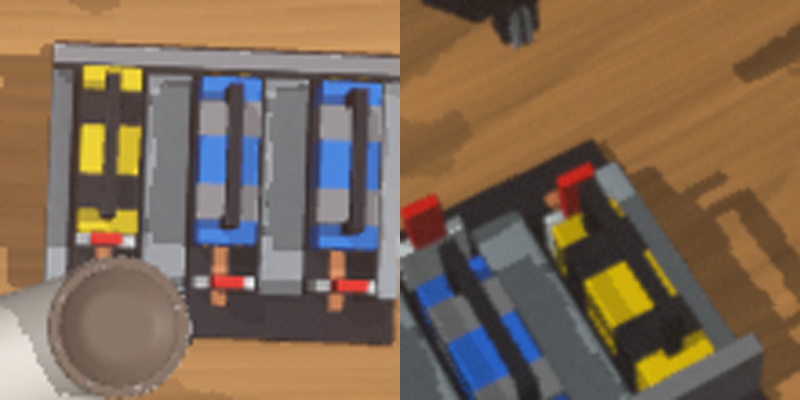

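The picture shows the yellow pack home against the plate with its red tab closed behind it. The other tabs haven't moved and the arm is clear, so I hand it in.

```bash
python3 -c "
from plant import *
print(finish_job())"
```

```text
the job is handed in; nothing more can be done
None
```

The yellow pack stands in the free bay (bay2), pressed against the contact plate at an estimated 16 N for over a second, with its clamp left closed and the arm clear; the job is handed in, and no verdict came back.

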